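# Seat a riser block in the corner of the drilling jig

### The arm

A 6-joint arm with a two-finger parallel gripper is mounted at the origin on the work surface. World frame = base frame: x ahead of the robot, y to its left, z up, the work surface at z = 0. Lengths are in m, angles in rad, forces in N, time in s.
With the tool pointing down it reaches from about 0.35 to 0.875 m from the base axis. Payload 4.2 kg.
Tool frame: the origin (TCP) lies at the very end of the fingers, on their centre line; the grasp point (between the pads) lies 19 mm behind it (grip_point_offset is the z of the grasp point in the tool frame, in m); z points along the fingers, x is the direction in which the jaws open and shut, and the axes are right-handed (so a half turn about z gives the same grasp; the last joint's range is limited). The gripper opens to 87 mm and grips with 3 to 60 N. Pads are 19 mm wide; open, the fingers measure 117 mm over their backs; the gripper's body (75 mm by 190 mm) begins 51 mm behind the grasp point.
Start: joints at [1.442, 0.385, 0.008, 0, -1.194, -0.259], TCP at [0.236, 0.579, 0.19] pointing down, gripper open.
Joint ranges: [-3.14, 3.14], [-1.21, 2.06], [-1.07, 1.41], [-3.16, 2.05], [-2.99, -0.16], [-3.1, 3.1]. Speed limits (rad/s): [2.79, 2.79, 3.14, 3.14, 3.14, 3.14].

### API

Orientations are given as a rotation vector (axis times angle).
In Python, from bench import get_state, grab_frame, camera_params, hand_in, grip_point_offset gives the robot as it stands.
- The arm moves only by the tool carry_out, never from a script. Its argument "moves" is a list of rows, each a list of 3 entries, a list of its own where there are three numbers: the shift along the tool's x, y, z in mm, then the turn, a rotation vector about the tool's x, y, z in degrees, then the opening, from 0 (shut) to 1 (fully open). In form: [[[tx, ty, tz], [wx, wy, wz], claw], ...]. A call has 1 to 12 rows; each row shifts and turns the pose as measured when the row begins, along the tool's axes as they then stand; what a row does not reach is not made up. A row lasts 1/8 s, in which the tool goes at most 62.5 mm and 10.7 degrees, less where a joint would pass 70% of its speed; a pose out of reach is approached as far as the arm can. A call is refused whole if a number of a shift passes 62.5 or a number of a turn 10.7, either way. A call with a gripper value outside its range is refused whole. The fingers move at their own pace and stop on an object; the grip force is fixed at half the most. Time passes only in rows, so rows that do not move let the fingers close. It gives the time, the measured TCP pose, the force and the opening at its end, in the units of the state.
- get_state(): the state, without advancing time (a new reading comes with each control period).
- grab_frame(name): name is "side" or "top" or "wrist"; returns the picture (384x512x3 uint8, red, green, blue); there is no depth.
- camera_params(name): a dict with "fx", "fy", "cx", "cy" (pixels), "position" and "attitude" of the camera in the world. Camera axes: x right, y down, z forward; pixel columns grow to the right and rows downward; lengths in m; the calibration is good to about 2 mm. A picture is of the moment at which its call begins: read the wrist's pose just before it. camera_params takes no time and is no camera call; for the wrist camera it gives the pose at the moment of the call.
- hand_in(): hands the job in, once; it reports no verdict.
The state is a dict: "time": time; "joint_positions": joint angles; "qvel": joint speeds; "joint_efforts": joint torques, N m; "tcp_pos": TCP position; "tool_rot": TCP orientation; "wrist_force": force on the tool from outside, world axes, zero at the start; "ft_torque": the same for the moment, N m; "width": opening from 0.0 (shut) to 1.0 (fully open).
Only numpy, scipy, OpenCV 4.12 (cv2) and the standard library are available. Lean on these libraries where they do the work, as an engineer would, in place of code of your own. Each camera call takes 0.05 s, during which the arm holds its last target. There are 200 camera calls.

### The job

Seat the loose wooden block marked with a pencil cross in the corner pocket of the drilling jig: with your fingertips push it across, flat against the long fence beside where it lies, then keep it against the fence and slide it along until it is fully home, tight up to the end stop. Only push or drag it, never pick it up, and leave everything else where it lies.

Things in the scene. Friction and masses are not known exactly. Their poses are not given: they have to be found in the camera images.
- jig: Drilling jig: white melamine-faced board 200 (x) x 360 (y) x 18 mm screwed to the table, in a new place and turned up to 20 degrees each time. Origin: centre of its underside, z up. On it, dark hardwood strips, all 22 mm high: a long fence, at its +y end a stop, and a short keeper. They form a pocket 48 mm wide, 36 mm long, open towards -y, with a dark drill hole in its floor.
- fence (a point): Point on the fence's working face, mid-length (jig y = 0), at the board's top. Axes as the jig's. The fence runs the board's whole length along y; its face looks to -x, towards the robot. The fence is 30 mm thick.
- corner (a point): Inside corner of the pocket at the board's top, 18 mm above the table: fence face meets stop face. Axes as the jig's: +x into the fence, +y into the stop. A block fully home has its origin at x -22, y -32 mm from here, its edges parallel. The stop is 30 mm thick and reaches to x -72 mm.
- keeper (a point): End of the keeper strip's pocket-side face, at the pocket's mouth (48 mm from the fence, 36 mm from the stop), at the board's top. Axes as the jig's. The strip lies from here to x -24 mm and +y 36 mm; a pointed nose in front of it reaches y -11 mm at x -12 mm.
- pad: The block to seat: light wood 44 (x) x 64 (y) x 18 mm, about 35 g, pencil cross on top. Origin: centre of its underside, z up. Starts flat on the board 14 to 20 cm from home, clear of the fence, turned up to 30 degrees from the jig. Its long side goes along the fence, +y end to the stop. Slides easily on the jig (friction about 0.3). Home, 28 mm of it stands out of the pocket.
- drilled: Bystander: a square light-wood block 44 x 44 x 18 mm with a drilled hole, no cross, lying on the jig board in front of the pocket on the robot's side. Origin: centre of its underside.
- pencil: Bystander: flat carpenter's pencil, 150 x 14 x 8 mm along its y, lying on the jig board behind the fence (+x side). Origin: underside, 65 mm from its blunt end.
- blank: Bystander: long light-wood blank 44 x 110 (y) x 18 mm, no cross, on the table at the robot's side of the jig. Origin: centre of its underside.
- screws: Bystander: closed clear screw jar, 56 mm across, 62 mm high, on the table off the jig's -y end. Origin: centre of its underside.
- tape: Bystander: yellow tape measure, about 90 x 36 x 62 mm, on the table to the left. Origin: centre of its underside.
- glue: Bystander: white glue bottle, 60 mm across, 172 mm high, standing on the table to the left. Origin: centre of its underside.
- square: Bystander: try square lying flat on the table to the right, dark wood stock 115 mm (along its x) with a 150 mm steel blade (along its +y). Origin: underside of the stock's middle.

How it is judged:
On the way:
1. the block lies flat against the fence (within 3 mm and 0.06 rad), still more than 100 mm short of home (x of pad in the frame of corner between -0.025 and -0.019 m and angle between the y axis of pad and the y axis of corner, either way round below 0.06 rad and y of pad in the frame of corner below -0.132 m), for 0.15 s.
At the end, for the whole second after the job is handed in: The block lies flat in the corner pocket, within 3 mm of the fence and 3 mm of the end stop, square within 0.06 rad, at rest (x of pad in the frame of corner between -0.025 and -0.019 m and y of pad in the frame of corner between -0.035 and -0.029 m and angle between the y axis of pad and the y axis of corner, either way round below 0.06 rad and angle between pad's own z axis and vertical below 0.05 rad and z of pad in the frame of corner below 0.003 m and linear speed of pad below 0.01 m/s); the robot touches nothing.
It fails at once if the block is lifted (more than 6 mm) or tipped up (z of pad in the frame of corner above 0.006 m or angle between pad's own z axis and vertical above 0.25 rad).
It fails at once if the block comes more than 6 mm off the fence in the last 100 mm of the way home (y of pad in the frame of corner above -0.132 m and x of pad in the frame of corner below -0.028 m).
It fails at once if another thing is shifted more than 15 mm (distance of any of drilled, pencil, blank, screws, tape, glue, square from where it was at the start of the episode above 0.015 m).
It also fails if it takes over 48 s, if anything falls off the work surface, if the arm or the gripper's body presses on something with over 40 N, if the wrist force passes 120 N, or if a joint passes its speed limit or range.

## Working session

There is one attempt and no reset: what is moved stays moved. The work goes in short steps, Python scripts to look and compute and a tool call to move; the robot and the scene stay as the last step left them, time stands still between calls to the robot, and variables do not carry over. Pictures are saved under pics/ and viewed, about 8 in all and at most 12, crops included, and the job is handed in when it is done.

Besides the shell and the picture viewer there is one more tool, called after ">>>" as a command line: name --argument value ..., lists and objects as JSON in quotes. carry_out: Moves the arm, as the interface text tells. Its arguments: {"type":"object","properties":{"moves":{"type":"array","items":{"type":"array"}}},"required":["moves"]}

```bash
mkdir -p pics; ls; cat > h.py <<'E'
import numpy as np, cv2
from scipy.spatial.transform import Rotation as R
from bench import *
def save(n,f,img=None):
    im=grab_frame(n) if img is None else img
    cv2.imwrite('pics/'+f,cv2.cvtColor(im,cv2.COLOR_RGB2BGR)); return im
E
python3 - <<'E'
from h import *
s=get_state(); print({k:np.round(v,3) if not isinstance(v,dict) else v for k,v in s.items()}, grip_point_offset if not callable(grip_point_offset) else grip_point_offset())
for n in("top","side","wrist"):
    print(n,camera_params(n))
a=save("top","top0.png"); b=save("side","side0.png")
E
```

```text
pics
{'time': np.float64(0.0), 'joint_positions': array([ 1.442e+00,  3.860e-01,  7.000e-03, -1.000e-03, -1.194e+00,
       -2.590e-01]), 'qvel': array([-0.   ,  0.001, -0.001,  0.002,  0.001,  0.001]), 'joint_efforts': array([ 0.0000e+00, -3.9066e+01,  1.8740e+01,  4.2200e+00,  1.1000e-02,
       -0.0000e+00]), 'tcp_pos': array([0.236, 0.578, 0.189]), 'tool_rot': array([ 1.751e+00, -2.607e+00,  2.000e-03]), 'wrist_force': array([-0.767,  0.209,  0.347]), 'ft_torque': array([-0.023, -0.036, -0.018]), 'width': np.float64(0.998)} -0.0187
top {'fx': 360.9291267744592, 'fy': 360.9291267744592, 'cx': 257.1923602950371, 'cy': 189.29643613197072, 'position': array([ 0.45795702, -0.0467639 ,  1.05074298]), 'attitude': array([-2.14352398,  2.19875782, -0.11426732])}
side {'fx': 410.638693195812, 'fy': 410.638693195812, 'cx': 250.00754660803636, 'cy': 199.47369716350568, 'position': array([-0.06620648, -1.05831977,  0.86109079]), 'attitude': array([-2.09748519,  0.57565605, -0.32206424])}
wrist {'fx': 279.82116036390255, 'fy': 279.82116036390255, 'cx': 255.50974150226776, 'cy': 193.08990364188966, 'position': array([0.30158991, 0.55129057, 0.38342718]), 'attitude': array([ 1.65963283, -2.47166202, -0.3225795 ])}
```

View pics/top0.png

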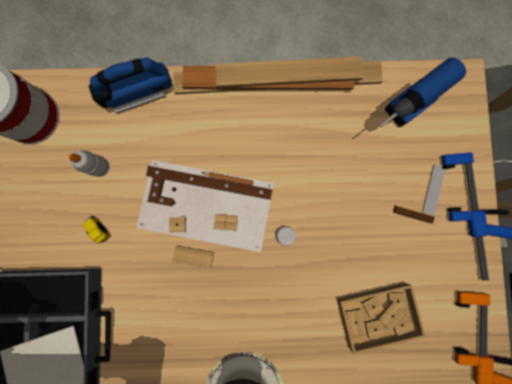

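View pics/side0.png

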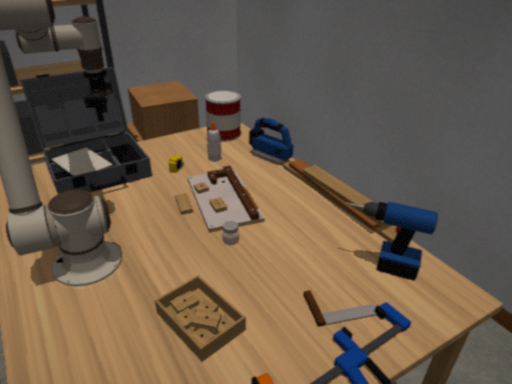

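Top view: jig at about (205,205), with the fence along its upper edge. The crossed pad is at (226,222), the drilled block at (177,224), the pocket at upper left (165,190), and the jar at (285,236). I'll take rough positions from this, then look with the wrist camera.

```bash
cat >> h.py <<'E'
def ray(cp,px,z):
    px=np.atleast_2d(px).astype(float); Rm=R.from_rotvec(cp['attitude']).as_matrix()
    d=np.c_[(px[:,0]-cp['cx'])/cp['fx'],(px[:,1]-cp['cy'])/cp['fy'],np.ones(len(px))]@Rm.T
    p=np.asarray(cp['position']); return p+d*((z-p[2])/d[:,2])[:,None]
def proj(cp,P):
    Rm=R.from_rotvec(cp['attitude']).as_matrix(); c=(np.atleast_2d(P)-cp['position'])@Rm
    return np.c_[cp['fx']*c[:,0]/c[:,2]+cp['cx'],cp['fy']*c[:,1]/c[:,2]+cp['cy']]
E
python3 - <<'E'
from h import *
cp=camera_params("top")
print(ray(cp,[[226,222],[177,224],[165,190],[155,163],[272,185],[138,228],[262,250]],0.018).round(3))
w=camera_params("wrist"); s=get_state(); T=R.from_rotvec(s['tool_rot'])
print("cam in tool",T.inv().apply(w['position']-s['tcp_pos']).round(4)); print(T.as_matrix().round(3)); print((T.inv()*R.from_rotvec(w['attitude'])).as_matrix().round(3))
E
```

```text
[[ 0.471  0.039  0.018]
 [ 0.469  0.179  0.018]
 [ 0.567  0.213  0.018]
 [ 0.647  0.242  0.018]
 [ 0.574 -0.095  0.018]
 [ 0.461  0.289  0.018]
 [ 0.39  -0.061  0.018]]
cam in tool [ 0.0004 -0.0708 -0.1941]
[[-0.378 -0.926 -0.001]
 [-0.926  0.378 -0.002]
 [ 0.002 -0.    -1.   ]]
[[ 1.     0.    -0.   ]
 [-0.     0.966  0.258]
 [ 0.    -0.258  0.966]]
```

```bash
cat >> h.py <<'E'
def plan(p,yaw,N,claw=0):
    "rows from the present pose to TCP p, tool down with tool-x at world yaw (deg)"
    s=get_state(); T0=R.from_rotvec(s['tool_rot']); y=np.radians(yaw)
    T1=R.from_matrix(np.array([[np.cos(y),np.sin(y),0],[np.sin(y),-np.cos(y),0],[0,0,-1]]).T.T)
    w=(T0.inv()*T1).as_rotvec(); d=(np.array(p)-s['tcp_pos'])/N
    rows=[]
    for i in range(N):
        T=T0*R.from_rotvec(w*i/N)
        rows.append([[float(v) for v in (T.inv().apply(d)*1000).round(1)],[float(v) for v in np.degrees(w/N).round(2)],claw])
    print(rows)
E
python3 - <<'E'
from h import *
plan([.44,.05,.23],168,12)
E
```

```text
[[[34.3, -32.4, -3.3], [-0.01, -0.01, 6.65], 0], [[30.3, -36.1, -3.3], [-0.01, -0.01, 6.65], 0], [[25.9, -39.4, -3.3], [-0.01, -0.01, 6.65], 0], [[21.2, -42.1, -3.3], [-0.01, -0.01, 6.65], 0], [[16.2, -44.3, -3.3], [-0.01, -0.01, 6.65], 0], [[11.0, -45.9, -3.3], [-0.01, -0.01, 6.65], 0], [[5.6, -46.8, -3.4], [-0.01, -0.01, 6.65], 0], [[0.1, -47.2, -3.4], [-0.01, -0.01, 6.65], 0], [[-5.4, -46.9, -3.4], [-0.01, -0.01, 6.65], 0], [[-10.7, -45.9, -3.4], [-0.01, -0.01, 6.65], 0], [[-16.0, -44.4, -3.4], [-0.01, -0.01, 6.65], 0], [[-21.0, -42.2, -3.4], [-0.01, -0.01, 6.65], 0]]
```

>>> carry_out --moves '[[[34,-32,-4],[0,0,6.7],0],[[30,-36,-4],[0,0,6.7],0],[[26,-39,-4],[0,0,6.7],0],[[21,-42,-4],[0,0,6.7],0],[[16,-44,-4],[0,0,6.7],0],[[11,-46,-4],[0,0,6.7],0],[[6,-47,-4],[0,0,6.7],0],[[0,-47,-4],[0,0,6.7],0],[[-5,-47,-4],[0,0,6.7],0],[[-11,-46,-4],[0,0,6.7],0],[[-16,-44,-4],[0,0,6.7],0],[[-21,-42,-4],[0,0,6.7],0]]'

```text
time: 1.6
tcp_pos: [0.4273, 0.0304, 0.2367]
tool_rot: [-0.408, -3.111, 0.015]
wrist_force: [0.1, 0.2, -0.6]
width: 0.008
```

```bash
python3 - <<'E'
from h import *
s=get_state(); print(s['time'],s['tcp_pos'].round(3),s['joint_positions'].round(2)); plan([.44,.05,.23],168,3)
E
```

```text
1.6 [0.427 0.03  0.237] [ 0.46  0.01 -0.36  0.01 -1.21 -0.72]
[[[-2.4, 7.4, 2.2], [-0.19, -0.05, -0.98], 0], [[-2.5, 7.4, 2.2], [-0.19, -0.05, -0.98], 0], [[-2.7, 7.3, 2.2], [-0.19, -0.05, -0.98], 0]]
```

```bash
python3 - <<'E'
from h import *
import pickle
cp=camera_params("wrist"); im=save("wrist","w1.png"); pickle.dump((cp,im),open('w1.pkl','wb'))
s=get_state(); print(s['tcp_pos'],s['qvel'].round(3))
save(0,"w1v.png",cv2.resize(im,None,fx=1.5,fy=1.5))
E
```

```text
[0.42822221 0.02674245 0.23717136] [ 0.09  -0.01  -0.018 -0.025  0.022  0.003]
```

View pics/w1v.png

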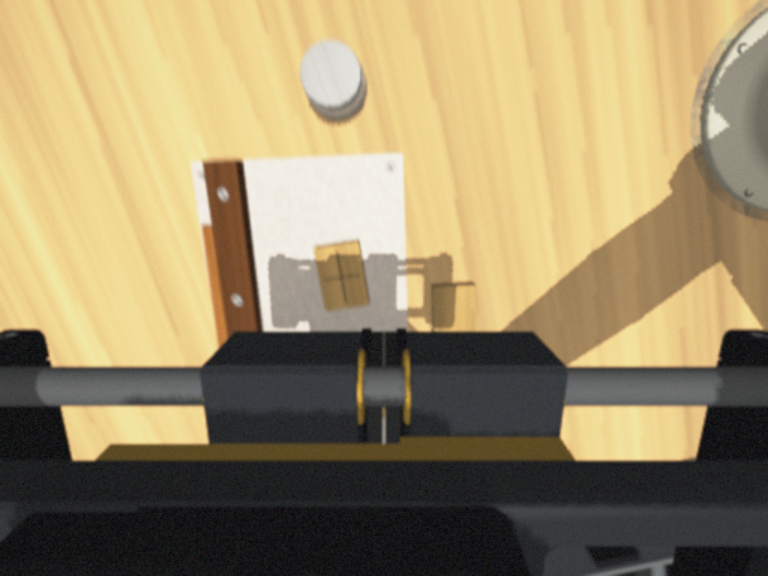

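Wrist view (1.5x): the pad with the cross is at (341,275), and the fence runs down the left from (243,160) to (262,330). The gripper hides everything below. I'll zoom in for the pad and fence edges.

```bash
python3 - <<'E'
from h import *
import pickle
cp,im=pickle.load(open('w1.pkl','rb'))
c=im[100:222,120:280]; save(0,"w1z.png",cv2.resize(c,None,fx=4.5,fy=4.5,interpolation=cv2.INTER_CUBIC))
g=cv2.cvtColor(im,cv2.COLOR_RGB2HSV).astype(int)
for r in (115,130,145,158): print(r,im[r,130:190].astype(int).sum(1).tolist()[::2])
print('pad row183',[tuple(map(int,x)) for x in im[183,200:256:3]])
print('pad col228',[tuple(map(int,x)) for x in im[150:216:3,228]])
E
```

```text
115 [696, 648, 613, 369, 240, 268, 233, 210, 233, 253, 252, 253, 253, 248, 169, 76, 303, 704, 710, 710, 709, 716, 711, 709, 714, 710, 712, 709, 711, 712]
130 [677, 697, 696, 703, 450, 245, 231, 254, 551, 537, 560, 381, 239, 258, 263, 172, 114, 347, 699, 713, 709, 700, 704, 709, 706, 707, 701, 699, 705, 704]
145 [623, 674, 712, 707, 704, 490, 245, 247, 229, 229, 244, 240, 251, 244, 245, 252, 139, 101, 436, 708, 707, 701, 700, 706, 710, 708, 705, 702, 698, 695]
158 [601, 611, 624, 423, 360, 385, 301, 237, 241, 239, 231, 235, 248, 257, 261, 250, 241, 138, 113, 578, 708, 699, 702, 701, 704, 707, 710, 704, 708, 704]
pad row183 [(170, 160, 151), (166, 157, 145), (163, 156, 144), (157, 151, 140), (145, 127, 102), (136, 110, 69), (146, 116, 78), (148, 117, 78), (145, 118, 75), (101, 84, 59), (131, 107, 71), (120, 98, 65), (125, 103, 65), (130, 107, 72), (133, 109, 78), (165, 157, 147), (161, 154, 144), (165, 156, 146), (162, 153, 143)]
pad col228 [(242, 240, 232), (242, 239, 230), (241, 237, 228), (234, 227, 217), (197, 167, 124), (224, 186, 114), (221, 181, 114), (139, 111, 70), (143, 116, 77), (138, 112, 71), (133, 107, 68), (115, 93, 63), (110, 93, 60), (111, 92, 62), (120, 101, 66), (137, 112, 71), (148, 122, 77), (151, 121, 76), (151, 124, 83), (157, 148, 133), (160, 151, 141), (155, 148, 138)]
```

View pics/w1z.png

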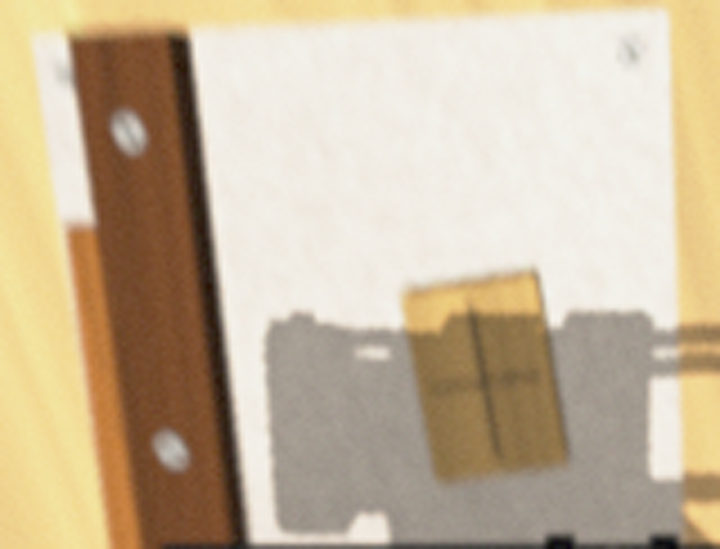

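Clear crop: the pad is a tilted rectangle and the fence's dark inner face meets the white board. I'll measure both with masks.

```bash
cat >> h.py <<'E'
def fence_line(cp,im,r0,r1,c0,c1):
    "dark->white edge at z=18mm, per row; returns point, unit y-dir"
    g=im.astype(float).sum(2); px=[]
    for r in range(r0,r1):
        row=g[r,c0:c1]; k=np.argmin(row)
        j=k+np.argmax(row[k:]>400); px.append((c0+j-1+(400-row[j-1])/(row[j]-row[j-1]),r))
    P=ray(cp,px,.018)[:,:2].astype(np.float32)
    vx,vy,x,y=cv2.fitLine(P,cv2.DIST_HUBER,0,.001,.001).ravel()
    d=np.array([vx,vy]); d*=np.sign(d[1]); n=np.array([d[1],-d[0]])
    print('fence pt',(x,y),'jig yaw deg',np.degrees(np.arctan2(-d[0],d[1])),'rms',np.std((P-[x,y])@n))
    return np.array([x,y]),d,n
def pad_rect(cp,im,r0,r1,c0,c1):
    hsv=cv2.cvtColor(im,cv2.COLOR_RGB2HSV); m=np.zeros(im.shape[:2],np.uint8)
    m[r0:r1,c0:c1]=(hsv[r0:r1,c0:c1,1]>65)*255
    m=cv2.morphologyEx(m,cv2.MORPH_CLOSE,np.ones((5,5)))
    c=max(cv2.findContours(m,0,1)[0],key=cv2.contourArea)
    P=ray(cp,c[:,0,:],.036)[:,:2]
    return cv2.minAreaRect((P*1000).astype(np.float32)),m
E
python3 - <<'E'
from h import *
import pickle
cp,im=pickle.load(open('w1.pkl','rb'))
f,d,n=fence_line(cp,im,112,215,140,185)
r,m=pad_rect(cp,im,150,214,200,256); print(r)
B=(cv2.boxPoints(r)/1000-f); print('corners dist-from-fence, along:',np.c_[B@n,B@d].round(4))
c=np.array(r[0])/1000-f; print('ctr',c@n,c@d, 'n',n,'d',d)
# top camera: corner estimate from stop? -y board edge
e=ray(cp,[[120+400/4.5,100+25/4.5],[120+600/4.5,100+15/4.5]],.018)[:,:2]-f; print('front edge along',e@d)
E
```

```text
fence pt (np.float32(0.55053246), np.float32(-0.010577197)) jig yaw deg -12.667717 rms 7.257033e-05
((471.197265625, 38.20520782470703), (64.94339752197266, 44.33726501464844), 83.95672607421875)
corners dist-from-fence, along: [[-0.1064 -0.0046]
 [-0.0623  0.0005]
 [-0.0698  0.065 ]
 [-0.1139  0.0599]]
ctr -0.08810184756932353 0.030197023626592913 n [ 0.97565824 -0.21929651] d [0.21929651 0.97565824]
front edge along [-0.08001831 -0.08052064]
```

```bash
cat >> h.py <<'E'
F=np.array([0.55053,-0.01058]); YAW=-12.668
D=np.array([.219297,.975658]); N=np.array([.975658,-.219297])
def J(x,y,z): return list(F+x*N+y*D)+[z]
def where():
    s=get_state(); p=s['tcp_pos']; T=R.from_rotvec(s['tool_rot']).as_matrix()
    print('t',round(float(s['time']),2),'jig tcp mm',(np.array([(p[:2]-F)@N,(p[:2]-F)@D,p[2]])*1000).round(1),'yaw',np.degrees(np.arctan2(T[1,0],T[0,0])).round(2),'F',s['wrist_force'].round(1))
E
python3 - <<'E'
from h import *
where(); plan(J(-.150,.032,.08),180+YAW,6)
E
```

```text
t 1.65 jig tcp mm [-127.5    9.6  237.2] yaw 164.64 F [ 1.8 -2.   1.8]
[[[3.9, 3.9, 26.2], [-0.12, -0.02, -0.45], 0], [[3.9, 3.8, 26.2], [-0.12, -0.02, -0.45], 0], [[3.8, 3.8, 26.2], [-0.12, -0.02, -0.45], 0], [[3.8, 3.8, 26.2], [-0.12, -0.02, -0.45], 0], [[3.8, 3.8, 26.2], [-0.12, -0.02, -0.45], 0], [[3.8, 3.8, 26.2], [-0.12, -0.02, -0.45], 0]]
```

>>> carry_out --moves '[[[4,4,26],[-0.1,0,-0.5],0],[[4,4,26],[-0.1,0,-0.5],0],[[4,4,26],[-0.1,0,-0.5],0],[[4,4,26],[-0.1,0,-0.5],0],[[4,4,26],[-0.1,0,-0.5],0],[[4,4,26],[-0.1,0,-0.5],0],[[0,0,0],[0,0,0],0]]'

```text
time: 2.52
tcp_pos: [0.4088, 0.0526, 0.0758]
tool_rot: [-0.346, -3.119, 0.002]
wrist_force: [0.3, -1.1, 0.4]
width: 0.005
```

```bash
python3 - <<'E'
from h import *
where(); plan(J(-.148,.032,.026),180+YAW,4)
E
```

```text
t 2.52 jig tcp mm [-152.1   30.5   75.8] yaw 167.34 F [ 0.3 -1.1  0.4]
[[[-1.1, 0.4, 12.4], [-0.03, -0.05, 0.0], 0], [[-1.1, 0.4, 12.4], [-0.03, -0.05, 0.0], 0], [[-1.1, 0.4, 12.4], [-0.03, -0.05, 0.0], 0], [[-1.0, 0.4, 12.4], [-0.03, -0.05, 0.0], 0]]
```

>>> carry_out --moves '[[[-1,0.5,12.5],[0,0,0],0],[[-1,0.5,12.5],[0,0,0],0],[[-1,0.5,12.5],[0,0,0],0],[[-1,0.5,11],[0,0,0],0],[[-8,0,0],[0,0,0],0],[[-7,0,0],[0,0,0],0],[[-6,0,0],[0,0,0],0],[[-6,0,0],[0,0,0],0],[[-6,0,0],[0,0,0],0]]'

```text
time: 3.65
tcp_pos: [0.4516, 0.0471, 0.0276]
tool_rot: [0.346, 3.119, 0.004]
wrist_force: [0.4, 1.3, 0.4]
width: 0.004
```

```bash
python3 - <<'E'
from h import *
where()
E
```

```text
t 3.65 jig tcp mm [-109.2   34.6   27.6] yaw 167.34 F [0.4 1.3 0.4]
```

>>> carry_out --moves '[[[-6,-0.5,0],[0,0,0],0],[[-6,-0.5,0],[0,0,0],0],[[-6,-0.5,0],[0,0,0],0],[[-6,0,0],[0,0,0],0],[[-5,0,0],[0,0,0],0],[[-4,0,0],[0,0,0],0],[[-3,0,0],[0,0,0],0],[[0,0,0],[0,0,0],0]]'

```text
time: 4.65
tcp_pos: [0.4891, 0.0369, 0.0277]
tool_rot: [0.347, 3.119, 0.004]
wrist_force: [-0.2, -0.6, -0.3]
width: 0.002
```

```bash
python3 - <<'E'
from h import *
where()
cp=camera_params("wrist"); im=save("wrist","w2.png")
save(0,"w2v.png",cv2.resize(im[0:300,60:400],None,fx=2.2,fy=2))
E
```

```text
t 4.65 jig tcp mm [-70.3  32.9  27.7] yaw 167.32 F [-0.2 -0.6 -0.3]
```

View pics/w2v.png

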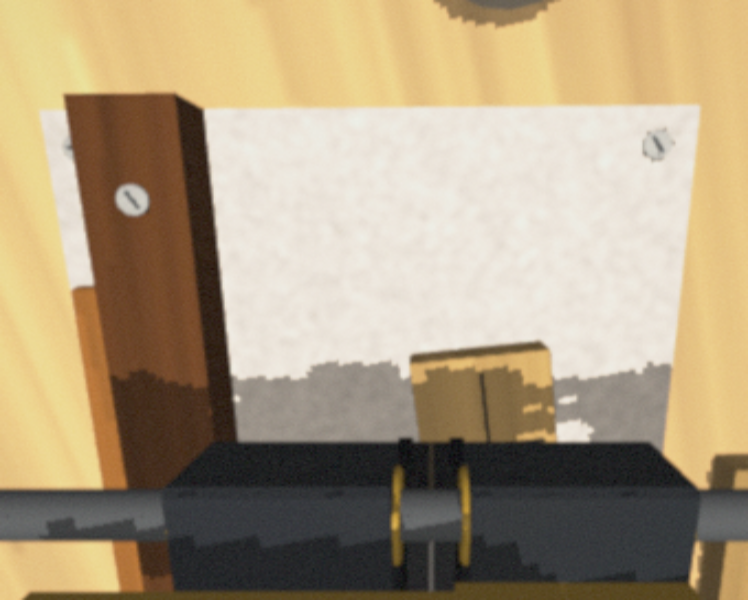

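The pad's -y end shows at (412–550, 350), still well clear of the fence. I'll work out where it is relative to the fingers.

```bash
python3 - <<'E'
from h import *
where()
cp=camera_params("wrist"); im=cv2.cvtColor(cv2.imread('pics/w2.png'),cv2.COLOR_BGR2RGB)
P=ray(cp,[[60+412/2.2,355/2],[60+548/2.2,343/2],[60+420/2.2,438/2],[60+555/2.2,438/2]],.036)[:,:2]-F
print('pad pts',(np.c_[P@N,P@D]*1000).round(1))
fence_line(cp,im,60,180,130,175)
t=camera_params("top"); ti=grab_frame("top"); 
save(0,"t2.png",cv2.resize(ti[150:280,120:300],None,fx=4,fy=4,interpolation=cv2.INTER_CUBIC))
E
```

```text
t 4.7 jig tcp mm [-70.5  32.8  27.7] yaw 167.32 F [ 1.  -0.5 -0.1]
pad pts [[ -64.6    0.7]
 [-106.3   -3.4]
 [ -67.    30.6]
 [-110.2   30.5]]
fence pt (np.float32(0.5419023), np.float32(-0.042153027)) jig yaw deg -12.338474 rms 4.8139278e-05
```

View pics/t2.png

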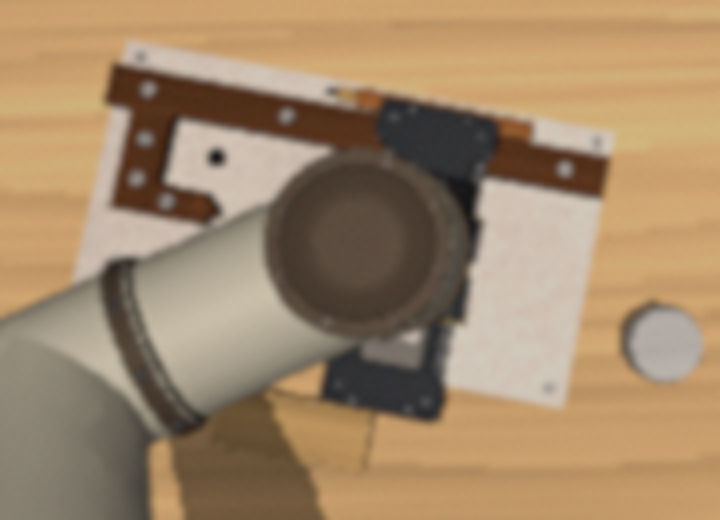

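The pad hasn't moved, even though the reported TCP is over its footprint. The side camera should show the fingertip height.

```bash
python3 - <<'E'
from h import *
cp=camera_params("side"); s=get_state(); p=s['tcp_pos']
a=proj(cp,[p,[p[0],p[1],.018],J(-.088,.03,.036),J(-.0639,.0005,.036)]); print(a.round(1))
im=grab_frame("side"); x,y=a[0].astype(int)
x0,y0=x-60,y-60
save(0,"s2.png",cv2.resize(im[y0:y0+90,x0:x0+120],None,fx=6,fy=6,interpolation=cv2.INTER_CUBIC)); print(x0,y0)
c=get_state(); print(np.round(c['joint_positions'],3), c['width'])
t=camera_params("top"); P=ray(t,[[120+411/4,150+260/4]],.12)[:,:2]-F; print(P@N,P@D)
E
```

```text
[[223.2 203.8]
 [223.3 206. ]
 [218.7 203.1]
 [227.4 206.4]]
163 143
[ 0.407  0.349 -0.531 -0.001 -0.687 -0.628] 0.004516056215945615
[-0.07158059] [0.03434948]
```

View pics/s2.png

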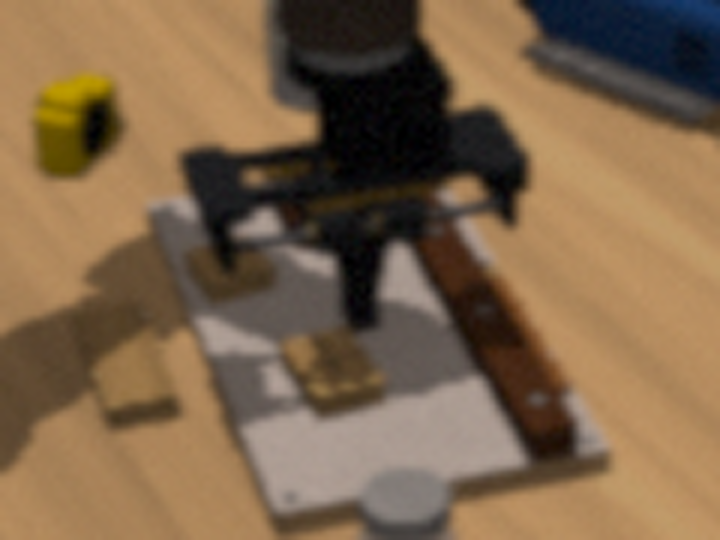

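Side view: the fingertip is at crop (360,325), about 6–7 px above where the reported TCP projects. The wrist view agrees, with the finger ends at row 220 instead of 206. So the real tips sit about 29 mm above the reported TCP, and they passed over the pad. I'll back off and go down carefully, watching the force.

>>> carry_out --moves '[[[18,0,0],[0,0,0],0],[[18,0,0],[0,0,0],0],[[18,0,0],[0,0,0],0],[[10,0,0],[0,0,0],0],[[0,0,0],[0,0,0],0],[[0,0,4],[0,0,0],0],[[0,0,4],[0,0,0],0],[[0,0,4],[0,0,0],0],[[0,0,0],[0,0,0],0]]'

```text
time: 5.92
tcp_pos: [0.4263, 0.0517, 0.0147]
tool_rot: [0.346, 3.117, 0.005]
wrist_force: [0.1, -0.5, 0.7]
width: 0.007
```

```bash
python3 - <<'E'
from h import *
where()
cp=camera_params("side"); p=get_state()['tcp_pos']
for dz in(0,.02,.03,.04): print(dz,((proj(cp,p+[0,0,dz])-[163,143])*6).round(0))
im=grab_frame("side"); v=cv2.resize(im[143:233,163:283],None,fx=6,fy=6,interpolation=cv2.INTER_CUBIC)
for dz in(0,.03): cv2.circle(v,tuple(int(a) for a in ((proj(cp,p+[0,0,dz])[0]-[163,143])*6)),3,(255,0,0) if dz else (0,255,0),-1)
save(0,"s3.png",v)
E
```

```text
t 5.92 jig tcp mm [-134.8   33.5   14.7] yaw 167.33 F [ 0.1 -0.5  0.7]
0 [[258. 400.]]
0.02 [[256. 373.]]
0.03 [[255. 359.]]
0.04 [[254. 345.]]
```

View pics/s3.png

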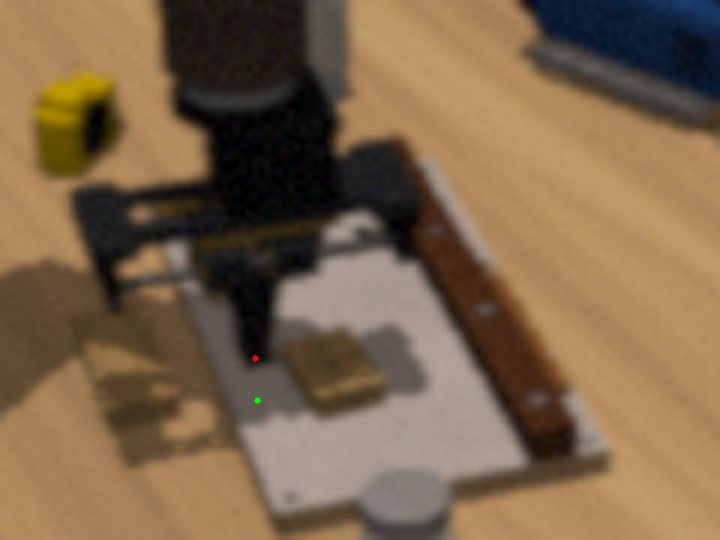

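The tip is now at crop (257,365), about 26 mm above the reported TCP. I'll go down until I'm near the board, watching the force to fix the height.

>>> carry_out --moves '[[[0,0,4],[0,0,0],0],[[0,0,4],[0,0,0],0],[[0,0,4],[0,0,0],0],[[0,0,2],[0,0,0],0],[[0,0,0],[0,0,0],0]]'

```text
time: 6.6
tcp_pos: [0.4267, 0.0518, -0.0001]
tool_rot: [0.346, 3.117, 0.005]
wrist_force: [-0.5, 0.5, 0.4]
width: 0.009
```

>>> carry_out --moves '[[[0,0,1.5],[0,0,0],0],[[0,0,1.5],[0,0,0],0],[[0,0,0],[0,0,0],0]]'

```text
time: 6.98
tcp_pos: [0.4268, 0.0519, -0.0032]
tool_rot: [0.346, 3.116, 0.005]
wrist_force: [0.6, 0.1, 0.1]
width: 0.007
```

>>> carry_out --moves '[[[0,0,1.5],[0,0,0],0],[[0,0,1.5],[0,0,0],0],[[0,0,0],[0,0,0],0]]'

```text
time: 7.35
tcp_pos: [0.427, 0.0519, -0.0063]
tool_rot: [0.346, 3.116, 0.006]
wrist_force: [-0.1, 0.8, -0.1]
width: 0.007
```

>>> carry_out --moves '[[[0,0,1.5],[0,0,0],0],[[0,0,0],[0,0,0],0]]'

```text
time: 7.6
tcp_pos: [0.427, 0.0519, -0.0079]
tool_rot: [0.346, 3.116, 0.006]
wrist_force: [-0.7, 0.2, -0.9]
width: 0.004
```

>>> carry_out --moves '[[[0,0,1.5],[0,0,0],0],[[0,0,0],[0,0,0],0]]'

```text
time: 7.85
tcp_pos: [0.427, 0.052, -0.0095]
tool_rot: [0.346, 3.116, 0.006]
wrist_force: [0.2, 0.0, 0.1]
width: 0.008
```

>>> carry_out --moves '[[[0,0,1.5],[0,0,0],0],[[0,0,0],[0,0,0],0]]'

```text
time: 8.1
tcp_pos: [0.427, 0.0519, -0.0111]
tool_rot: [0.346, 3.116, 0.006]
wrist_force: [0.7, 0.7, 0.3]
width: 0.007
```

>>> carry_out --moves '[[[0,0,1.5],[0,0,0],0],[[0,0,0],[0,0,0],0]]'

```text
time: 8.35
tcp_pos: [0.4271, 0.052, -0.0127]
tool_rot: [0.346, 3.116, 0.006]
wrist_force: [0.5, -0.5, -0.1]
width: 0.004
```

>>> carry_out --moves '[[[0,0,1.5],[0,0,0],0],[[0,0,0],[0,0,0],0]]'

```text
time: 8.6
tcp_pos: [0.4273, 0.0521, -0.0136]
tool_rot: [0.345, 3.116, 0.006]
wrist_force: [0.0, -0.6, -0.1]
width: 0.004
```

>>> carry_out --moves '[[[0,0,1.5],[0,0,0],0],[[0,0,0],[0,0,0],0]]'

```text
time: 8.85
tcp_pos: [0.4275, 0.0522, -0.0134]
tool_rot: [0.343, 3.116, 0.005]
wrist_force: [-0.1, 0.2, -0.6]
width: 0.007
```

```bash
python3 - <<'E'
from h import *
where(); s=get_state(); print(s['ft_torque'],s['joint_efforts'].round(2))
E
```

```text
t 8.85 jig tcp mm [-133.8   34.3  -13.4] yaw 167.43 F [-0.1  0.2 -0.6]
[ 0.03795058 -0.06756633  0.0156488 ] [ 1.000e-02 -2.829e+01  9.950e+00  2.250e+00 -6.000e-02  0.000e+00]
```

The descent stalled at reported z ≈ -13.4 mm, so the tips are on the board (tip offset about +31 mm). The wrist force read about 0 throughout, so I won't trust it and will use stalls and vision instead. I'll lift to about 7 mm above the board and push.

>>> carry_out --moves '[[[0,0,-4],[0,0,0],0],[[0,0,-4],[0,0,0],0],[[0,0,0],[0,0,0],0],[[-6,0,0],[0,0,0],0],[[-6,0,0],[0,0,0],0],[[-6,0,0],[0,0,0],0],[[-6,0,0],[0,0,0],0],[[-6,0,0],[0,0,0],0],[[-5,0,0],[0,0,0],0],[[-4,0,0],[0,0,0],0],[[0,0,0],[0,0,0],0]]'

```text
time: 10.22
tcp_pos: [0.4685, 0.0428, -0.0055]
tool_rot: [0.344, 3.116, 0.005]
wrist_force: [0.4, -0.8, 0.1]
width: 0.002
```

```bash
cat >> h.py <<'E'
def padedges(f):
    "pad -y end seen by the wrist camera: side edges (z=36) on rows, in jig mm"
    cp=camera_params("wrist"); im=save("wrist",f); hsv=cv2.cvtColor(im,cv2.COLOR_RGB2HSV)
    m=((hsv[...,1]>75)&(hsv[...,0]>10)&(hsv[...,0]<30)).astype(np.uint8); 
    a=ray(cp,np.stack(np.meshgrid(np.arange(512),np.arange(384)),-1).reshape(-1,2),.036)[:,:2]-F
    x=(a@N).reshape(384,512)*1000; y=(a@D).reshape(384,512)*1000
    m[(x>-3)|(x<-125)|(y<-60)]=0; m[216:]=0
    m=cv2.morphologyEx(m,cv2.MORPH_OPEN,np.ones((3,3))); m=cv2.morphologyEx(m,cv2.MORPH_CLOSE,np.ones((5,5)))
    n,l,st,_=cv2.connectedComponentsWithStats(m); k=1+np.argmax(st[1:,4]); m=l==k
    for r in range(st[k,1],216,4):
        c=np.where(m[r])[0]
        if len(c): print('row',r,'cols',c[0],c[-1],'+x edge (%.1f,%.1f)'%(x[r,c[0]],y[r,c[0]]),'-x edge (%.1f,%.1f)'%(x[r,c[-1]],y[r,c[-1]]))
E
python3 - <<'E'
from h import *
where(); padedges("w4.png")
E
```

```text
t 10.22 jig tcp mm [-91.8  34.1  -5.5] yaw 167.39 F [ 0.4 -0.8  0.1]
row 178 cols 174 239 +x edge (-46.3,-4.7) -x edge (-82.5,-4.8)
row 182 cols 165 239 +x edge (-41.1,-2.4) -x edge (-82.5,-2.5)
row 186 cols 162 239 +x edge (-39.2,-0.1) -x edge (-82.5,-0.2)
row 190 cols 162 239 +x edge (-39.0,2.2) -x edge (-82.4,2.1)
row 194 cols 162 240 +x edge (-38.8,4.6) -x edge (-83.0,4.4)
row 198 cols 162 240 +x edge (-38.6,6.9) -x edge (-82.9,6.8)
row 202 cols 163 240 +x edge (-39.0,9.3) -x edge (-82.9,9.2)
row 206 cols 164 240 +x edge (-39.4,11.7) -x edge (-82.9,11.6)
row 210 cols 164 240 +x edge (-39.2,14.1) -x edge (-82.8,14.0)
row 214 cols 164 240 +x edge (-39.0,16.5) -x edge (-82.8,16.4)
```

The pad is moving and squared itself against the finger: -x face at -83, finger centre at -92. It still has 39 mm to go to the fence.

>>> carry_out --moves '[[[-6,0,0],[0,0,0],0],[[-6,0,0],[0,0,0],0],[[-6,0,0],[0,0,0],0],[[-6,0,0],[0,0,0],0],[[-4,0,0],[0,0,0],0],[[-3,0,0],[0,0,0],0],[[-3,0,0],[0,0,0],0],[[-2,0,0],[0,0,0],0],[[-2,0,0],[0,0,0],0],[[-2,0,0],[0,0,0],0]]'

```text
time: 11.52
tcp_pos: [0.5035, 0.033, -0.0067]
tool_rot: [-0.347, -3.117, 0.0]
wrist_force: [-5.5, 2.3, 2.5]
width: 0.005
```

```bash
python3 - <<'E'
from h import *
where(); padedges("w5.png")
E
```

```text
t 11.53 jig tcp mm [-55.5  32.2  -6.7] yaw 167.31 F [-5.5  2.3  2.5]
row 158 cols 163 166 +x edge (-4.9,-17.9) -x edge (-6.5,-17.9)
row 162 cols 161 163 +x edge (-3.6,-15.7) -x edge (-4.7,-15.7)
row 166 cols 161 163 +x edge (-3.4,-13.5) -x edge (-4.5,-13.5)
row 170 cols 162 167 +x edge (-3.8,-11.3) -x edge (-6.5,-11.3)
row 174 cols 162 164 +x edge (-3.6,-9.1) -x edge (-4.7,-9.1)
row 178 cols 164 164 +x edge (-4.5,-6.8) -x edge (-4.5,-6.8)
row 182 cols 164 239 +x edge (-4.3,-4.6) -x edge (-45.8,-4.5)
row 186 cols 163 239 +x edge (-3.6,-2.3) -x edge (-45.8,-2.2)
row 190 cols 163 239 +x edge (-3.4,0.0) -x edge (-45.7,0.1)
row 194 cols 163 239 +x edge (-3.2,2.3) -x edge (-45.7,2.4)
row 198 cols 164 240 +x edge (-3.5,4.6) -x edge (-46.2,4.7)
row 202 cols 164 240 +x edge (-3.3,7.0) -x edge (-46.2,7.1)
row 206 cols 164 240 +x edge (-3.1,9.3) -x edge (-46.1,9.4)
row 210 cols 165 240 +x edge (-3.5,11.7) -x edge (-46.1,11.8)
row 214 cols 165 240 +x edge (-3.3,14.1) -x edge (-46.1,14.2)
```

>>> carry_out --moves '[[[-3,0,0],[0,0,0],0],[[-3,0,0],[0,0,0],0],[[-3,0,0],[0,0,0],0]]'

```text
time: 11.95
tcp_pos: [0.5022, 0.0305, -0.0088]
tool_rot: [-0.348, -3.098, 0.007]
wrist_force: [-7.2, 4.1, 2.8]
width: 0.005
```

```bash
python3 - <<'E'
from h import *
where(); cp=camera_params("wrist"); im=grab_frame("wrist"); fence_line(cp,im,60,165,120,178)
save(0,"w6v.png",cv2.resize(im[40:240,90:330],None,fx=3,fy=3))
E
```

```text
t 11.95 jig tcp mm [-56.2  29.5  -8.8] yaw 167.19 F [-7.2  4.1  2.8]
fence pt (np.float32(0.5396073), np.float32(-0.053257786)) jig yaw deg -12.326214 rms 3.224467e-05
```

View pics/w6v.png

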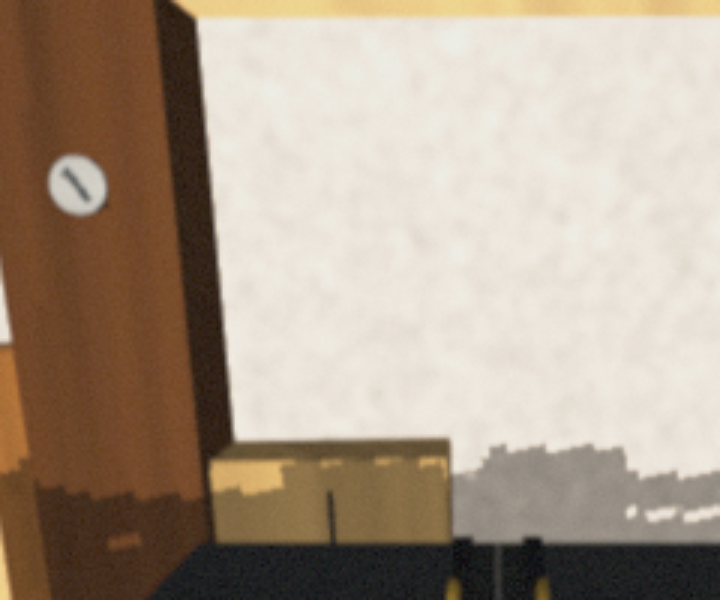

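The pad sits flat against the fence with no visible gap at crop (210–235, 450). Next I back off, go round behind its -y end, and push along the fence.

>>> carry_out --moves '[[[8,0,-1],[0,0,0],0],[[12,0,-1],[0,0,0],0],[[10,-4,0],[0,0,0],0],[[0,-15,0],[0,0,0],0],[[0,-18,0],[0,0,0],0],[[0,-18,0],[0,0,0],0],[[0,-6,0],[0,0,0],0],[[0,0,0],[0,0,0],0]]'

```text
time: 13.0
tcp_pos: [0.458, -0.027, -0.0049]
tool_rot: [-0.35, -3.101, 0.006]
wrist_force: [0.6, -0.3, 0.1]
width: 0.006
```

```bash
python3 - <<'E'
from h import *
where(); plan(J(-.026,-.030,-.006),180-12.45,5)
E
```

```text
t 13.0 jig tcp mm [-86.6 -36.3  -4.9] yaw 167.13 F [ 0.6 -0.3  0.1]
[[[-12.1, 1.3, -0.0], [-0.07, -0.23, -0.08], 0], [[-12.1, 1.3, 0.0], [-0.07, -0.23, -0.08], 0], [[-12.1, 1.3, 0.1], [-0.07, -0.23, -0.08], 0], [[-12.1, 1.3, 0.1], [-0.07, -0.23, -0.08], 0], [[-12.1, 1.2, 0.2], [-0.07, -0.23, -0.08], 0]]
```

>>> carry_out --moves '[[[-12,1,0],[0,-0.2,0],0],[[-12,1,0],[0,-0.2,0],0],[[-12,1,0],[-0.1,-0.2,0],0],[[-12,1,0],[-0.1,-0.2,-0.1],0],[[-10,1,0],[-0.1,-0.2,-0.1],0],[[0,0,0],[0,0,0],0]]'

```text
time: 13.75
tcp_pos: [0.522, -0.0345, -0.006]
tool_rot: [-0.343, -3.123, 0.0]
wrist_force: [-0.6, -0.3, -0.4]
width: 0.004
```

```bash
python3 - <<'E'
from h import *
where(); T=R.from_rotvec(get_state()['tool_rot']).as_matrix(); print(T[:,2].round(4))
plan(J(-.026,-.030,-.006),180-12.45,1)
E
```

```text
t 13.75 jig tcp mm [-22.6 -29.6  -6. ] yaw 167.46 F [-0.6 -0.3 -0.4]
[-0.e+00 -1.e-04 -1.e+00]
[[[3.4, -0.4, 0.0], [-0.01, -0.0, -0.09], 0]]
```

>>> carry_out --moves '[[[2.5,4,0],[0,0,0],0],[[0,6,0],[0,0,0],0],[[0,6,0],[0,0,0],0],[[0,6,0],[0,0,0],0],[[0,7,0],[0,0,0],0],[[0,7,0],[0,0,0],0],[[0,7,0],[0,0,0],0],[[0,7,0],[0,0,0],0]]'

```text
time: 14.75
tcp_pos: [0.5295, 0.0183, -0.0059]
tool_rot: [-0.343, -3.122, 0.0]
wrist_force: [0.1, -0.7, 0.1]
width: 0.003
```

```bash
python3 - <<'E'
from h import *
where(); s=get_state(); print(s['ft_torque'].round(2))
cp=camera_params("wrist"); im=grab_frame("wrist"); 
save(0,"w7v.png",cv2.resize(im[140:260,130:370],None,fx=3,fy=3))
E
```

```text
t 14.75 jig tcp mm [-26.8  23.6  -5.9] yaw 167.47 F [ 0.1 -0.7  0.1]
[ 0.09 -0.06 -0.03]
```

View pics/w7v.png

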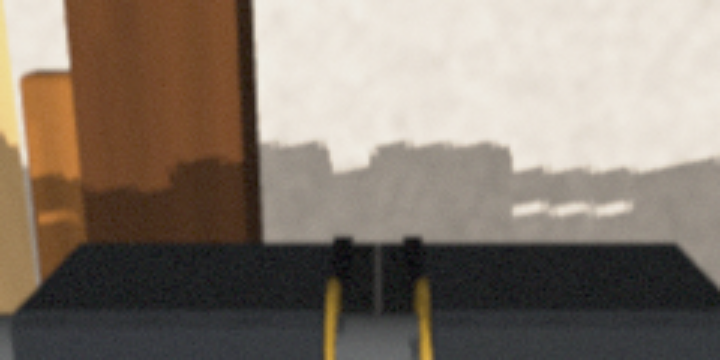

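The pad is hidden behind the fingers here, as expected. The fence at (250,240) and a clear board confirm the finger is in line behind the pad. I'll drift slightly towards the fence while pushing.

>>> carry_out --moves '[[[-1,6,0],[0,0,0],0],[[-1,6,0],[0,0,0],0],[[-1,6,0],[0,0,0],0],[[-0.5,6,0],[0,0,0],0]]'

```text
time: 15.3
tcp_pos: [0.539, 0.0429, -0.006]
tool_rot: [-0.342, -3.122, 0.0]
wrist_force: [0.1, 0.0, -0.0]
width: 0.007
```

```bash
python3 - <<'E'
from h import *
where()
cp=camera_params("side"); im=save("side","s7.png")
y=get_state()['tcp_pos']; yy=(y[:2]-F)@D
# predicted pad rear-robot-side corner and rear fence-side, front robot-side corner, top
Q=[J(-.0455,yy+.0095,.036),J(-.0015,yy+.0095,.036),J(-.0455,yy+.0735,.036)]
q=proj(cp,Q); x0,y0=(q[0]-[45,50]).astype(int)
v=cv2.resize(im[y0:y0+80,x0:x0+100],None,fx=7,fy=7,interpolation=cv2.INTER_CUBIC)
for a in q: cv2.circle(v,tuple(int(b) for b in (a-[x0,y0])*7+3),2,(255,0,0),-1)
save(0,"s7v.png",v); print(((q-[x0,y0])*7+3).round())
E
```

```text
t 15.3 jig tcp mm [-23.   49.7  -6. ] yaw 167.5 F [ 0.1  0.  -0. ]
[[324. 359.]
 [404. 345.]
 [292. 297.]]
```

View pics/s7v.png

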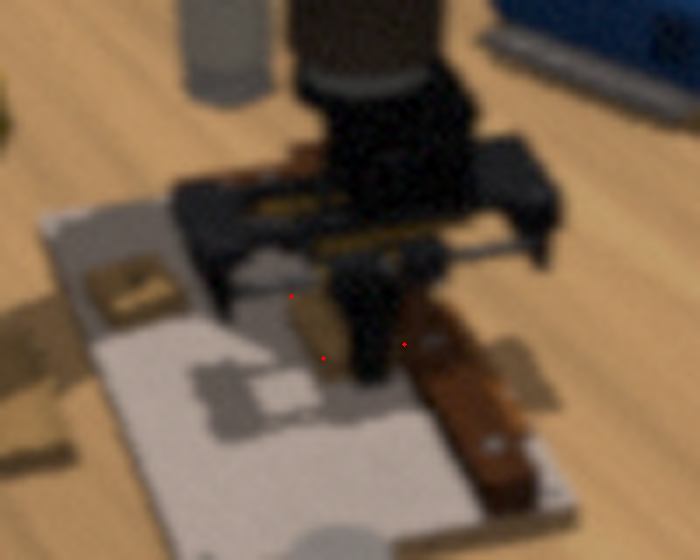

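Side view: the pad's -x edge lies on the predicted points (292,297)–(324,359), so it is against the fence and moving. Continuing.

>>> carry_out --moves '[[[0.5,6,0],[0,0,0],0],[[0.5,6,0],[0,0,0],0],[[0,6,0],[0,0,0],0],[[0,6,0],[0,0,0],0],[[0,6,0],[0,0,0],0],[[0,6,0],[0,0,0],0],[[0,6,0],[0,0,0],0],[[0,6,0],[0,0,0],0]]'

```text
time: 16.35
tcp_pos: [0.5495, 0.0938, -0.0059]
tool_rot: [-0.341, -3.123, -0.0]
wrist_force: [-0.2, 0.1, 0.2]
width: 0.006
```

```bash
cat >> h.py <<'E'
def sidecheck(f):
    "pad top -x edge from side camera: pixels of wood mask left edge near prediction, as jig mm at z=36"
    cp=camera_params("side"); im=save("side",f); p=get_state()['tcp_pos'][:2]; yy=(p-F)@D
    hsv=cv2.cvtColor(im,cv2.COLOR_RGB2HSV)
    for dy in (.015,.03,.045,.06):
        xs=np.arange(-.075,-.02,.001); q=proj(cp,[J(x,yy+.0095+dy,.036) for x in xs])
        s=cv2.remap(hsv[...,1],q[:,:1].astype(np.float32),q[:,1:].astype(np.float32),cv2.INTER_LINEAR).ravel()
        print(round((yy+.0095+dy)*1000),s[::3].tolist())
E
python3 - <<'E'
from h import *
where(); sidecheck("s8.png")
E
```

```text
t 16.35 jig tcp mm [-23.9 101.6  -5.9] yaw 167.52 F [-0.2  0.1  0.2]
127 [40, 41, 37, 38, 39, 45, 57, 81, 112, 132, 137, 134, 136, 134, 132, 136, 127, 91, 84]
142 [37, 39, 39, 41, 40, 43, 49, 71, 107, 127, 130, 134, 140, 143, 139, 135, 110, 112, 138]
157 [44, 44, 44, 44, 43, 43, 48, 61, 95, 123, 134, 132, 134, 135, 135, 126, 145, 168, 155]
172 [136, 147, 133, 115, 87, 63, 47, 49, 70, 91, 105, 111, 113, 113, 113, 116, 106, 103, 116]
```

>>> carry_out --moves '[[[0,6,0],[0,0,0],0],[[0,6,0],[0,0,0],0],[[0,6,0],[0,0,0],0],[[0,6,0],[0,0,0],0],[[0,6,0],[0,0,0],0],[[0,6,0],[0,0,0],0],[[0,6,0],[0,0,0],0],[[0,6,0],[0,0,0],0]]'

```text
time: 17.4
tcp_pos: [0.5608, 0.1443, -0.0059]
tool_rot: [0.341, 3.123, 0.0]
wrist_force: [-0.4, -0.2, -0.3]
width: 0.004
```

```bash
python3 - <<'E'
from h import *
where(); sidecheck("s9.png")
E
```

```text
t 17.4 jig tcp mm [-24.  153.3  -5.9] yaw 167.54 F [-0.4 -0.2 -0.3]
179 [151, 175, 171, 167, 147, 111, 102, 109, 124, 132, 134, 135, 135, 135, 137, 145, 145, 128, 133]
194 [172, 243, 187, 180, 194, 176, 159, 150, 146, 140, 136, 135, 135, 133, 130, 144, 168, 145, 144]
209 [161, 194, 185, 184, 189, 191, 182, 162, 145, 140, 135, 138, 142, 139, 137, 145, 155, 136, 112]
224 [159, 168, 122, 109, 105, 108, 154, 161, 155, 143, 139, 134, 131, 139, 133, 125, 118, 142, 111]
```

>>> carry_out --moves '[[[0,5,0],[0,0,0],0],[[0,5,0],[0,0,0],0],[[0,4,0],[0,0,0],0],[[0,3,0],[0,0,0],0],[[0,2,0],[0,0,0],0]]'

```text
time: 18.08
tcp_pos: [0.5596, 0.1459, -0.0058]
tool_rot: [-0.342, -3.106, 0.044]
wrist_force: [-0.2, -3.6, 1.1]
width: 0.007
```

>>> carry_out --moves '[[[0,2,0],[0,0,0],0],[[0,2,0],[0,0,0],0],[[0,2,0],[0,0,0],0]]'

```text
time: 18.45
tcp_pos: [0.5592, 0.1456, -0.0057]
tool_rot: [-0.345, -3.1, 0.059]
wrist_force: [1.8, -7.0, 0.6]
width: 0.004
```

```bash
python3 - <<'E'
from h import *
where()
E
```

```text
t 18.45 jig tcp mm [-25.8 154.3  -5.7] yaw 167.29 F [ 1.8 -7.   0.6]
```

It has stalled at y=154, earlier than my assumed stop position. I'll check the corner from the saved top view (stop face at crop (178,118)–(165,185)).

```bash
python3 - <<'E'
from h import *
cp=camera_params("top"); im=cv2.cvtColor(cv2.imread('pics/top0.png'),cv2.COLOR_BGR2RGB)
g=im.astype(np.float32).sum(2)
# scan along jig y at given x in z=18 plane: dark->white
for x in (-.010,-.015,-.032,-.038,-.044):
    ys=np.arange(.16,.29,.001); q=proj(cp,[J(x,y,.018) for y in ys]).astype(np.float32)
    s=cv2.remap(g,q[:,:1],q[:,1:],cv2.INTER_LINEAR).ravel()
    k=[round(ys[i]*1000) for i in range(1,len(s)) if (s[i]<450)!=(s[i-1]<450)]; print(x,k)
for y in (.14,.19,.2): # fence face along x
    xs=np.arange(-.1,.02,.001); q=proj(cp,[J(x,y,.018) for x in xs]).astype(np.float32)
    s=cv2.remap(g,q[:,:1],q[:,1:],cv2.INTER_LINEAR).ravel(); print('y',y,[round(xs[i]*1000) for i in range(1,len(s)) if (s[i]<450)!=(s[i-1]<450)])
E
```

```text
-0.01 [229, 268, 283]
-0.015 [229, 268, 283]
-0.032 [195, 202, 229, 268]
-0.038 [228, 268]
-0.044 [229, 268]
y 0.14 [-3]
y 0.19 [-71, -53, -27, -22, -4]
y 0.2 [-76, -48, -32, -16, -4]
```

The stop face is at y≈229, so the home TCP y is about 155. The stall at 154 with 7 N means the pad is against the stop. I'll back off, rise, and look from above.

>>> carry_out --moves '[[[0,-5,0],[0,0,0],0],[[0,-10,0],[0,0,0],0],[[0,-12,0],[0,0,0],0],[[0,-6,-10],[0,0,0],0],[[0,0,-30],[0,0,0],0],[[0,0,-40],[0,0,0],0],[[0,0,-40],[0,0,0],0],[[0,0,-40],[0,0,0],0],[[0,0,-40],[0,0,0],0],[[0,0,-10],[0,0,0],0]]'

```text
time: 19.7
tcp_pos: [0.5563, 0.117, 0.216]
tool_rot: [-0.347, -3.103, 0.055]
wrist_force: [-0.6, 0.3, 0.3]
width: 0.004
```

```bash
python3 - <<'E'
from h import *
where(); plan(J(-.05,.295,.22),180-12.5,5)
E
```

```text
t 19.7 jig tcp mm [-22.3 125.8 216. ] yaw 167.21 F [-0.6  0.3  0.3]
[[[5.6, 33.8, -2.0], [-0.42, -0.17, -0.06], 0], [[5.6, 33.8, -1.7], [-0.42, -0.17, -0.06], 0], [[5.5, 33.8, -1.5], [-0.42, -0.17, -0.06], 0], [[5.5, 33.8, -1.3], [-0.42, -0.17, -0.06], 0], [[5.5, 33.9, -1.0], [-0.42, -0.17, -0.06], 0]]
```

>>> carry_out --moves '[[[6,34,-2],[-0.4,-0.2,0],0],[[6,34,-2],[-0.4,-0.2,0],0],[[6,34,-2],[-0.4,-0.2,0],0],[[5,34,-1],[-0.4,-0.2,0],0],[[5,30,-1],[-0.4,-0.2,0],0],[[0,0,0],[0,0,0],0]]'

```text
time: 20.45
tcp_pos: [0.5642, 0.2883, 0.2201]
tool_rot: [0.354, 3.121, -0.002]
wrist_force: [-0.2, -1.2, -0.4]
width: 0.007
```

```bash
python3 - <<'E'
from h import *
import pickle
where()
cp=camera_params("wrist"); im=save("wrist","w10.png"); pickle.dump((cp,im),open('w10.pkl','wb'))
a=proj(cp,[J(-.0015,.229,.018),J(-.0015,.165,.036),J(-.0455,.165,.036),J(-.0455,.229,.036)]); print(a.round(1))
x0,y0=(a.mean(0)-[70,55]).astype(int); x0,y0=max(x0,0),max(y0,0); print(x0,y0)
save(0,"w10v.png",cv2.resize(im[y0:y0+110,x0:x0+140],None,fx=5,fy=5,interpolation=cv2.INTER_CUBIC))
E
```

```text
t 20.45 jig tcp mm [-52.2 294.6 220.1] yaw 167.06 F [-0.2 -1.2 -0.4]
[[218.7 122.6]
 [214.9  70.1]
 [250.   69.9]
 [250.5 122.6]]
163 41
```

View pics/w10v.png

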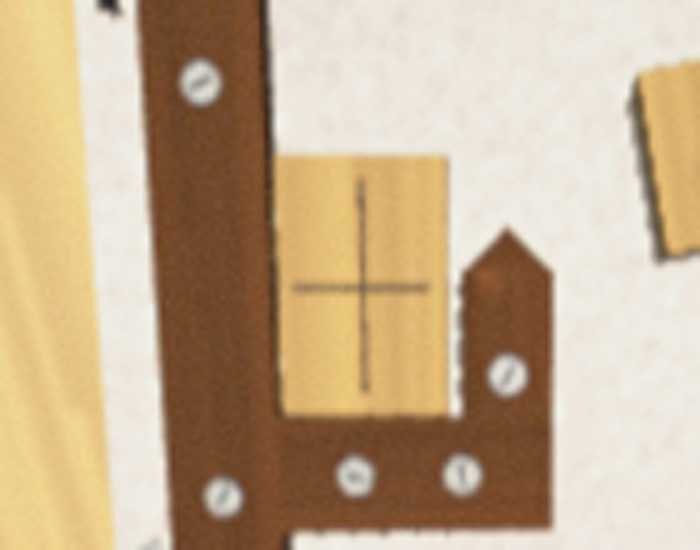

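Home: the pad's top face runs from (275,157) to (448,415), touching the stop at row 415 and the fence at left, between fence and keeper. One numeric check on gaps and angle before handing in.

```bash
python3 - <<'E'
from h import *
import pickle
cp,im=pickle.load(open('w10.pkl','rb'))
px=lambda L:[[163+(a-2)/5,41+(b-2)/5] for a,b in L]
def jj(L,z): P=ray(cp,px(L),z)[:,:2]-F; return (np.c_[P@N,P@D]*1000)
p=jj([(275,157),(448,157),(449,415),(282,415)],.036); print('pad',p.round(1))
f=jj([(266,20),(278,410)],.040); print('fence top edge',f.round(1)); s=jj([(300,417),(440,417)],.040); print('stop top edge',s.round(1))
ang=lambda a,b:np.degrees(np.arctan2(-(b-a)[0],(b-a)[1]))
print('ang pad -x side',ang(p[1],p[2]),'+x side',ang(p[0],p[3]),'fence',ang(f[0],f[1]))
E
```

```text
pad [[ -4.8 167.3]
 [-48.2 167.5]
 [-48.  230.3]
 [ -4.2 230.1]]
fence top edge [[ -4.4 137. ]
 [ -3.7 228.8]]
stop top edge [[ -9.3 230.6]
 [-45.7 230.7]]
ang pad -x side -0.20591947497751806 +x side -0.5913305998858256 fence -0.4170984037211518
```

Gaps to the fence and stop are under 1 mm, the angle is within 0.2°, and the arm is clear. Handing in.

```bash
python3 -c "
from h import *
where(); print(hand_in())"
```

```text
t 20.5 jig tcp mm [-52.1 293.6 220.2] yaw 167.0 F [-0.4  0.1 -0.2]
the job is handed in; nothing more can be done
None
```

The crossed block is seated in the corner pocket and the job is handed in at 20.5 s. I pushed it flat against the fence with closed fingertips about 19 cm short of home. I then slid it along from behind until it stalled against the stop.

**Last check (wrist picture from above):**
- The gaps to the fence and the stop were within about 1 mm.
- The block was about 0.2° off the fence line.
- The arm was clear of everything.
- I did not measure the other things at the end. I never saw the arm touch any of them.

**Checks that failed or disagreed:**
- **Fingertip height:** the real fingertips were about 30 mm above the reported TCP. My first push passed over the block without touching it. I found this in the side view, and going down until the tips stopped on the board confirmed it.
- **Force reading:** it stayed near zero during that board touch, so I relied on stalls and the pictures. It did respond in the pushes, at about 8 N against the fence and 7 N against the stop.
- **Stop position:** I first assumed the stop was 2 cm further along. The top view corrected this.

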